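# Line up and bolt down the clay extruder

### The arm

A 7-joint arm with a two-finger parallel gripper is mounted at the origin on the work surface. World frame = base frame: x ahead of the robot, y to its left, z up, the work surface at z = 0. Lengths are in m, angles in rad, forces in N, time in s.
With the tool pointing down it reaches from about 0.4 to 0.85 m from the base axis. Payload 4.5 kg.
Tool frame: the origin (TCP) lies midway between the tips of the shut fingers; the grasp point (between the pads) lies 19 mm behind it; z points along the fingers, y is the direction in which the jaws open and shut (so a half turn about z gives the same grasp; the last joint's range is limited). The gripper opens to 88 mm and grips with 3 to 60 N. Pads are 18 mm wide; open, the fingers measure 123 mm over their backs; the gripper's body (75 mm by 187 mm) begins 45 mm behind the grasp point.
Start: joints at [-1.249, 0.689, -0.195, 1.565, 0.157, 0.902, -0.215], TCP at [0.177, 0.599, 0.239] pointing down, gripper open.
Joint ranges: [-3.01, 3.01], [-0.46, 2.08], [-1.47, 1.51], [0.13, 2.56], [-1, 4.14], [0.04, 2.09], [-2.66, 2.66]. Speed limits (rad/s): [2.57, 2.57, 3.14, 3.14, 3.14, 3.14, 3.14].

### API

Orientations are given as a unit quaternion [x, y, z, w].
In Python, from plant import r, viewer gives the robot as it stands.
- The arm moves only by the tool play_rows, never from a script. Its argument "commands" is a list of rows, each an object with "delta_rot": the turn, a rotation vector about the tool's x, y, z normalised to -1 to 1, where 1 is pi rad, a list of three; "travel": the shift along the tool's x, y, z normalised to -1 to 1, where 1 is 15 cm, a list of three; "gripper": the opening, from -1 (shut) to 1 (fully open). In form: [{"delta_rot": [wx, wy, wz], "travel": [x, y, z], "gripper": gripper}, ...]. A call has 1 to 12 rows; each row is the pose to reach, as a shift and turn from the pose commanded when the call began, along the tool's axes at that moment, turning the shorter way round; what a row does not reach only later rows make up. A row lasts 1/8 s, in which the tool goes at most 62.5 mm and 10.7 degrees, less where a joint would pass 70% of its speed; a pose out of reach is approached as far as the arm can. A call with a number of a shift or a turn outside -1 to 1 is refused whole. A call with a gripper value outside its range is refused whole. The fingers move at their own pace and stop on an object; "force" is the grip in N (left out, the last holds). Time passes only in rows, so rows that repeat a pose let the fingers close. It gives the time, the measured TCP pose, the force and the opening at its end, in the units of the state.
- r.get_state(): the state, without advancing time (a new reading comes with each control period).
- viewer.snapshot(name): name is "scene" or "top" or "wrist"; returns a dict with "color" (384x512x3 uint8, red, green, blue), "z_map" (384x512 float32, m along the optical axis (not along the pixel's ray), 0 where there is no reading), "fx", "fy", "cx", "cy" (pixels), "origin" and "attitude" of the camera in the world. Camera axes: x right, y up, looking along -z (the intrinsics and any distortion apply to the point x, -y, -z); pixel columns grow to the right and rows downward; lengths in m; the calibration is good to about 2 mm. A picture is of the moment at which its call begins.
- r.finish_job(): hands the job in, once; it reports no verdict.
Trained networks look in the newest picture that a camera, given by its name, has taken for a name from the list of things; names that differ only in an ending like _2 or _b are one class to them, and where a whole thing is asked for, a point or a joint stands for the part that bears it (a point fixed in the world has none). Each returns a list of dicts, best first, with "conf" (0 to 1); they miss things now and then, are a little off and sometimes report something else, mostly with a low value. They report only what shows in the picture. A call takes as long as a camera call.
- viewer.outline_of(camera, label): "pixels" (384x512 bool, what is visible of it) and "at" ([column, row] in pixels, amid what is visible of it).
- viewer.pinpoint(camera, label): "at" ([column, row] in pixels: a listed point, or the origin of a listed thing).
The state is a dict: "clock": time; "q": joint angles; "qd": joint speeds; "joint_torque": joint torques, N m; "tool_pos": TCP position; "eef_rot": TCP orientation; "contact_force": force on the tool from outside, world axes, zero at the start; "moment": the same for the moment, N m; "opening": opening from 0.0 (shut) to 1.0 (fully open).
Only numpy, scipy, OpenCV 4.12 (cv2) and the standard library are available. Lean on these libraries where they do the work, as an engineer would, in place of code of your own. Each camera call takes 0.05 s, during which the arm holds its last target. There are 200 camera calls.

### The job

The bench clay extruder has swung round on its first bolt, so the free bolt hole in its base plate is out of line with the hole in the blue foot under it. Take the red-handled tapered drift from the wooden block and work it down through both holes until its collar is down at the base plate (a gap of a few millimetres is fine), levering the holes into line as it goes: move the extruder only with the drift, never with the gripper, and do not force or ram it. Then pull the drift and stand it back in the block, and gently put the hex bolt in its place, washer flat on the base plate, leaving the brass punch and everything else where it is.

Things in the scene. Friction and masses are not known exactly. Their poses are not given: they have to be found in the camera images.
- bolt_hole (a point): Centre of the free 15 mm bolt hole, at the top face of the grey 10 mm base plate (95 mm above the table). Axes turn with the extruder: x level, along the swing, away from the robot; y to the first bolt; z up. The blue foot's own 15 mm hole, through its 8 mm top right under the plate (empty below), is offset by 5.5 to 10 mm along x, to +x or to -x (y within 1 mm): not measured, must be felt for.
- first_bolt (a point): Head of the first bolt at the other end of the base plate, 250 mm from the free hole, at the plate's top face. The extruder (4.5 kg) turns level about it against steady friction: about 9 N sideways at the free hole moves it, it stays where it is left, no spring back. It can turn 10 mm or more past the lined-up position.
- extruder: Whole clay extruder; origin on the first bolt's axis at the plate's underside, axes as bolt_hole. Base plate 90 mm wide in x, 45 mm past the free hole in -y. Steel barrel, 76 mm in diameter, lies along x, its side 87 mm from the free hole in +y, its top 102 mm (end caps 111 mm) above the plate; crank T-bar 175 mm out in +x, up to 130 mm above the plate. Not to be pushed by the gripper.
- block: Wooden tool block, 200 mm long (x) x 60 mm (y) x 90 mm high, origin at the centre of its underside, with three upright 17 mm through holes at x = -65, 0 and 65 mm, y = 0. Drift, punch and bolt stand in these holes in any order. It is fixed.
- drift: Tapered steel drift standing tip down in the block, round about its own z axis, 0.22 kg, origin at the tip. From the tip up: taper from 4 to 14 mm diameter over 48 mm, parallel 14 mm shank up to 72 mm, dark collar 26 mm in diameter from 72 to 77 mm (its underside rests on the block), red round handle 18 mm in diameter up to 127 mm.
- drift_tip (a point): The drift's tip, the same point as its body origin.
- bolt: Galvanised hex bolt standing head up in the block, 0.085 kg. Origin at the end of its shank. From there up: 12 mm diameter shank, 45 mm long, with a 2 mm lead chamfer; round washer 28 mm in diameter, 2.5 mm thick; hex head 21 mm across, 13 mm high, top at 60.5 mm.
- bolt_seat (a point): Centre of the underside of the bolt's washer, 45 mm above the end of the shank.
- punch: Brass parallel punch with a black handle, the same outline as the drift but a blunt 14 mm point; stands in the block; leave it there.
- castle: Grey clay castle model 130 x 110 x 110 mm, a bystander, origin under its centre.
- tub: White plastic water tub, 100 mm in diameter and 100 mm high, bystander, origin under its centre.
- glaze: Glaze jar with blue cap, 70 mm in diameter, 110 mm high, bystander, origin under its centre.
- spanner: Open-ended spanner 200 mm long lying on the table, bystander.
- die: Aluminium extruder die, a ring 80 mm in diameter and 8 mm thick lying on the table, bystander.
- bowl: Blue glazed bowl, 96 mm in diameter, 45 mm high, bystander, origin under its centre.
- sole: Dark steel sole plate 150 x 400 x 6 mm fixed to the table, origin at the centre of its underside; y runs along it, from the foot under the extruder's free end (at y = -125 mm) to the foot under the first bolt (y = 125 mm).
- foot_a: One of two alike blue steel channel feet, 100 (x) x 110 (y) x 79 mm, welded on the sole plate, either of them under the free end; their tops carry the base plate. Origin at the centre of the underside. Each was drilled by hand to one side of its middle, so the hole cannot be placed from this pose.
- foot_b: One of two alike blue steel channel feet, 100 (x) x 110 (y) x 79 mm, welded on the sole plate, either of them under the free end; their tops carry the base plate. Origin at the centre of the underside. Each was drilled by hand to one side of its middle, so the hole cannot be placed from this pose.

How it is judged:
On the way:
1. the drift is driven fully home through both holes: its collar within 6 mm of the base plate, upright, so that the parallel shank fills both (z of drift_tip in the frame of bolt_hole below -0.066 m and horizontal distance between drift_tip and bolt_hole below 0.006 m and angle between drift's own z axis and vertical below 0.12 rad), for 0.2 s.
At the end, for the whole second after the job is handed in: The bolt stands through both holes with the underside of its washer within 2 mm of the base plate, within 4 mm of the hole's centre and upright within 0.06 rad; the drift stands in one of the block's holes, collar down within 6 mm, upright within 0.12 rad; both are let go and at rest (z of bolt_seat in the frame of bolt_hole between -0.003 and 0.002 m and horizontal distance between bolt_seat and bolt_hole below 0.004 m and angle between bolt's own z axis and vertical below 0.06 rad and linear speed of each of bolt, drift below 0.02 m/s and z of drift_tip in the frame of block between 0.01 and 0.024 m and x of drift_tip in the frame of block between -0.08 and 0.08 m and y of drift_tip in the frame of block between -0.015 and 0.015 m and angle between drift's own z axis and vertical below 0.12 rad); the robot touches nothing.
It fails at once if the drift is forced: more than 60 N between it and the extruder or a foot (contact force between drift and extruder above 60 N or contact force between drift and foot_a above 60 N or contact force between drift and foot_b above 60 N).
It fails at once if the bolt is forced: more than 60 N between it and the extruder or a foot (contact force between bolt and extruder above 60 N or contact force between bolt and foot_a above 60 N or contact force between bolt and foot_b above 60 N).
It fails at once if the extruder is pushed by the gripper or the arm (over 8 N) (contact force between any of the fingers, the arm and extruder above 8 N).
It fails at once if the punch is moved more than 20 mm (distance of punch from where it was at the start of the episode above 0.02 m).
It fails at once if a bystander is moved more than 30 mm (distance of any of castle, tub, glaze, spanner, die, bowl from where it was at the start of the episode above 0.03 m).
It also fails if it takes over 72 s, if anything falls off the work surface, if the arm or the gripper's body presses on something with over 40 N, if the wrist force passes 120 N, or if a joint passes its speed limit or range.

## Working session

There is one attempt and no reset: what is moved stays moved. The work goes in short steps, Python scripts to look and compute and a tool call to move; the robot and the scene stay as the last step left them, time stands still between calls to the robot, and variables do not carry over. Pictures are saved under pics/ and viewed, about 8 in all and at most 12, crops included, and the job is handed in when it is done.

Besides the shell and the picture viewer there is one more tool, called by a JSON object that holds its "api" and its "payload". play_rows: Moves the arm, as the interface text tells. Its arguments: {"type":"object","properties":{"commands":{"type":"array","items":{"type":"object","properties":{"delta_rot":{"type":"array","items":{"type":"number","minimum":-1,"maximum":1}},"travel":{"type":"array","items":{"type":"number","minimum":-1,"maximum":1}},"gripper":{"type":"number"}}}},"force":{"type":"number"}},"required":["commands"]}

```bash
ls; mkdir -p pics; cat > h.py <<'E'
import numpy as np, cv2
from scipy.spatial.transform import Rotation as R
from plant import r, viewer
def snap(n,save=None):
    s=viewer.snapshot(n)
    if save: cv2.imwrite('pics/'+save,s['color'][:,:,::-1])
    return s
def rot(s):
    a=np.array(s['attitude']); return a if a.shape==(3,3) else R.from_quat(a).as_matrix()
def ray(s,px):
    # undistorted pinhole
    d=np.array([(px[0]-s['cx'])/s['fx'],-(px[1]-s['cy'])/s['fy'],-1.0]); return rot(s)@d
def at_z(s,px,z):
    d=ray(s,px);o=np.array(s['origin']); return o+d*(z-o[2])/d[2]
def at_depth(s,px):
    c,w=int(round(px[0])),int(round(px[1])); return np.array(s['origin'])+ray(s,px)*s['z_map'][w,c]
def proj(s,p):
    c=rot(s).T@(np.array(p)-np.array(s['origin'])); return np.array([s['cx']+s['fx']*c[0]/-c[2], s['cy']-s['fy']*c[1]/-c[2]])
def state():
    s=r.get_state(); print('t',round(s['clock'],3),'tcp',np.round(s['tool_pos'],4),'q',np.round(s['q'],3),'F',np.round(s['contact_force'],1),'M',np.round(s['moment'],2),'open',round(s['opening'],3)); print(np.round(R.from_quat(s['eef_rot']).as_matrix(),3).tolist()); return s
E
python3 - <<'E'
from h import *
np.set_printoptions(suppress=True,precision=4)
state()
ims=[]
for n in ['top','scene']:
    s=snap(n); ims.append(s['color'])
    print(n,{k:v for k,v in s.items() if k not in('color','z_map')})
    for l in ['bolt_hole','first_bolt','extruder','block','drift','drift_tip','bolt','bolt_seat','punch','foot_a','sole']:
        for d in viewer.pinpoint(n,l)[:2]:
            print(l,round(d['conf'],2),np.round(d['at'],1),at_depth(s,d['at']), at_z(s,d['at'],.095) if 'bolt_h' in l or 'first' in l else '')
for i,n in enumerate(['top','scene']): cv2.imwrite(f'pics/{n}0.png',ims[i][:,:,::-1])
E
```

```text
pics
t 0.0 tcp [0.1773 0.5987 0.2379] q [-1.249  0.69  -0.195  1.566  0.157  0.903 -0.215] F [-0.3  0.1  0.7] M [ 0.03  0.02 -0.  ] open 1.002
[[-0.959, 0.284, -0.0], [0.284, 0.959, -0.002], [-0.0, -0.002, -1.0]]
top {'fx': 386.08132931893704, 'fy': 386.08132931893704, 'cx': 255.3787271841796, 'cy': 187.8270561369518, 'origin': array([ 0.3905, -0.0162,  1.2569]), 'attitude': array([-0.0495,  0.0342,  0.7121, -0.6995])}
bolt_hole 0.59 [281.8 172.1] [ 0.5769 -0.0738  0.0867] [ 0.5756 -0.0734  0.095 ]
bolt_hole 0.55 [206.2 182.2] [0.5486 0.1568 0.0986] [0.5491 0.1573 0.095 ]
first_bolt 0.66 [364.1 166.1] [ 0.5896 -0.3239  0.0916] [ 0.589 -0.323  0.095]
first_bolt 0.59 [200.4 181.1] [0.5515 0.1734 0.1047] [0.5529 0.175  0.095 ]
extruder 0.92 [203.3 181. ] [0.5517 0.1647 0.1042] 
block 0.68 [362.5 188.7] [ 0.5224 -0.32    0.0747] 
drift 0.66 [362.9 171.3] [ 0.5737 -0.3195  0.0915] 
bolt 0.66 [334.1 128. ] [ 0.7335 -0.2539  0.0076] 
bolt 0.42 [368.5 188.1] [ 0.5222 -0.3342  0.0898] 
bolt_seat 0.51 [372.5 182.5] [ 0.5373 -0.3433  0.1033] 
punch 0.52 [412.6 190.4] [ 0.5218 -0.4995  0.0028] 

[... 516 characters left out ...]
2 177.8] [0.671  0.0336 0.1987] [0.5494 0.1692 0.095 ]
first_bolt 0.44 [159.  214.4] [ 0.3263 -0.1993 -0.0014] [ 0.4542 -0.2594  0.095 ]
extruder 0.55 [302.9 180.7] [0.6756 0.036  0.1914] 
block 0.58 [243.7 240.6] [ 0.6308 -0.1189  0.0484] 
drift_tip 0.68 [243.6 239.1] [ 0.6295 -0.1182  0.0522] 
bolt 0.72 [225.1 302. ] [ 0.7655 -0.2787  0.0438] 
bolt 0.68 [145.1 259.7] [ 0.586  -0.3684  0.0904] 
bolt_seat 0.66 [141.1 246.3] [ 0.5396 -0.3542  0.0922] 
punch 0.2 [298.3 181.8] [0.6715 0.0237 0.1908] 
foot_a 0.84 [243.2 239.6] [ 0.6284 -0.1187  0.05  ] 
foot_a 0.53 [302.4 184.2] [0.6791 0.0314 0.1845] 
sole 0.74 [301.  205.7] [0.6072 0.1149 0.0466] 
sole 0.59 [273.8 223.8] [0.5845 0.0305 0.0067]
```

```bash
python3 - <<'E'
import cv2,numpy as np
t=cv2.imread('pics/top0.png');s=cv2.imread('pics/scene0.png')
a=cv2.resize(t[90:270,180:440],(780,540),interpolation=cv2.INTER_CUBIC)
cv2.imwrite('pics/a.png',a)
cv2.imwrite('pics/b.png',cv2.resize(s[120:330,80:360],(800,600),interpolation=cv2.INTER_CUBIC))
E
```

```text
(no output)
```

View pics/a.png

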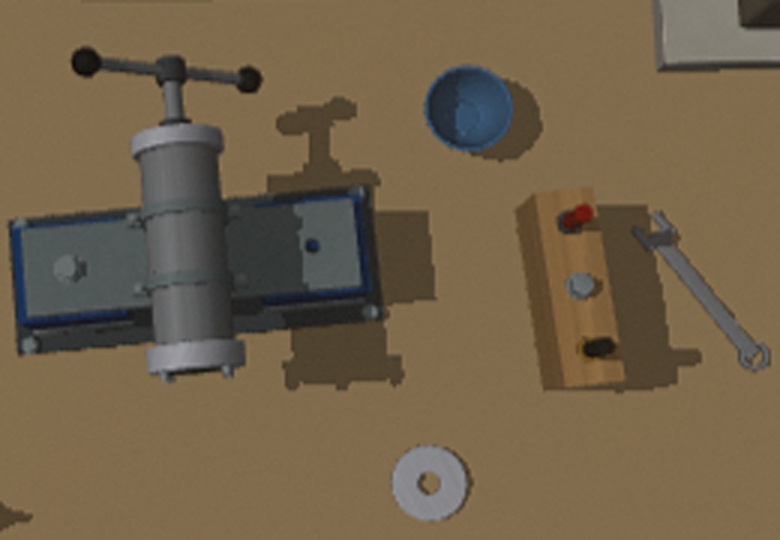

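View pics/b.png

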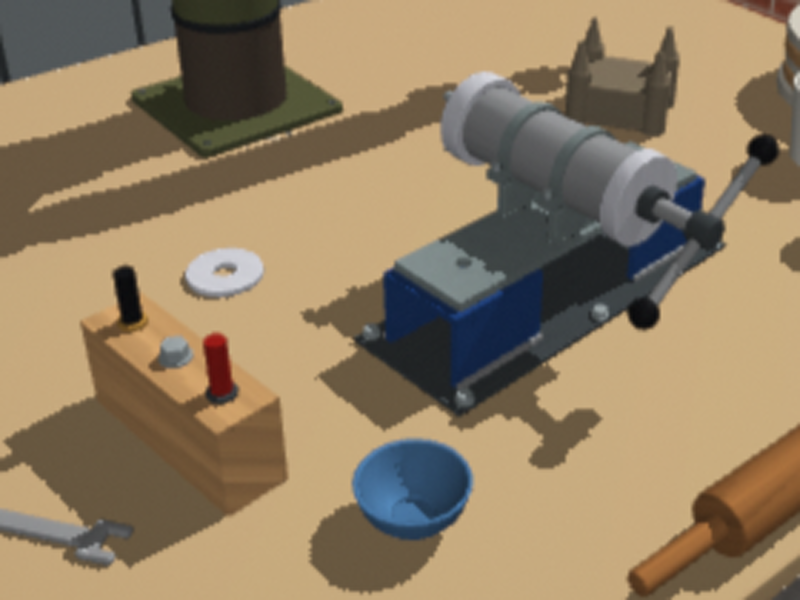

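The top crop shows the plate hole near full-image pixel (284,172), the first bolt at about (203,179), the red drift at about (373,162), the hex bolt at (373,185) and the punch at (378,206). The scene crop agrees: drift at the far end, bolt in the middle, punch at the near end. The jaws have to lie along x at the hole because of the barrel.

```bash
cat > m.py <<'E'
from h import *
np.set_printoptions(suppress=True,precision=4)
def red(c):
    c=c.astype(int); return (c[:,:,0]>90)&(c[:,:,1]<60)&(c[:,:,2]<60)
def cen(m,roi=None):
    n,l,st,ce=cv2.connectedComponentsWithStats(m.astype(np.uint8)); i=1+np.argmax(st[1:,4]); return ce[i],st[i]
E
python3 - <<'E'
from m import *
from scipy.optimize import least_squares
S={n:snap(n) for n in('top','scene')}
pr={}
for n,s in S.items():
    c,st=cen(red(s['color'])); pr[n]=c; print(n,'red',c,st,at_z(s,c,.12))
def tri(p): 
    f=lambda X: np.concatenate([proj(S[n],X)-p[n] for n in S]); o=least_squares(f,[.57,-.3,.1]); return o.x,o.fun
print('red tri',tri(pr))
# hole: dark blob near pix
ph={}
for n,g in (('top',(284,171.7)),('scene',(243,211.7))):
    s=S[n]; c=s['color'].astype(float).mean(2); x,y=map(int,g); p=c[y-6:y+7,x-6:x+7]; print(p.astype(int)[2:11,2:11])
    w=np.clip(np.percentile(p,70)-p-25,0,None); yy,xx=np.mgrid[y-6:y+7,x-6:x+7]; k=np.hypot(xx-x,yy-y)<5; w=w*k
    ph[n]=np.array([(w*xx).sum()/w.sum(),(w*yy).sum()/w.sum()]); print(n,'hole',ph[n],at_z(s,ph[n],.095))
print('hole tri',tri(ph))
# block top from top view: pixels w depth z about .09 and wood
s=S['top']; v,u=np.mgrid[150:225,340:400]
P=np.array([at_depth(s,(a,b)) for a,b in zip(u.ravel(),v.ravel())]); k=(abs(P[:,2]-.09)<.008); 
rc=cv2.minAreaRect(P[k][:,:2].astype(np.float32)*1000); print('block',rc,np.median(P[k][:,2]))
for nm,g in (('bolt',(373.5,185.3)),('first',(202.7,179.3))): print(nm,at_z(s,g,.1055),at_depth(s,g))
for n in S:
  for l in('bolt','first_bolt','drift','punch','block'):
    for d in viewer.outline_of(n,l)[:1]: print(n,l,round(d['conf'],2),d['at'],d['pixels'].sum(),at_z(S[n],d['at'],.1))
E
```

```text
top red [501.4153 259.5169] [490 251  20  16 118] [ 0.3059 -0.6934  0.12  ]
scene red [92.1291 40.4808] [ 81  29  30  24 364] [-1.4645  0.3386  0.12  ]
red tri (array([ 0.3558, -0.3841,  0.546 ]), array([-32.2232,  -9.7707, -36.2219, -10.3061]))
[[88 87 86 86 86 83 85 85 86]
 [88 86 87 86 87 86 84 86 85]
 [89 86 74 64 64 78 86 86 84]
 [88 79 49 39 43 54 79 87 87]
 [89 76 35 36 49 50 69 87 87]
 [89 68 31 33 40 44 67 89 86]
 [68 79 40 32 30 35 73 89 87]
 [56 88 77 68 60 73 84 88 88]
 [59 86 85 86 81 87 89 88 88]]
top hole [283.3547 171.7478] [ 0.5766 -0.0781  0.095 ]
[[129 120 113  79  67  66  65  66  66]
 [132 130 127 115  80  67  66  66  65]
 [132 128 127 126 114  78  74  74  67]
 [130 108 103 101 103 105 117 116  80]
 [117  86  83  82  82  87 118 128 121]
 [115  84  80  80  79  88 124 131 131]
 [127 111  98  95 101 120 130 133 131]
 [131 127 124 124 124 129 131 131 131]
 [131 131 131 130 130 130 131 131 131]]
scene hole [243.7126 209.3776] [ 0.573  -0.0727  0.095 ]
hole tri (array([ 0.5767, -0.0769,  0.0987]), array([-0.3247, -0.2348, -0.3493,  0.0209]))
block ((532.6009521484375, -347.2799987792969), (199.59019470214844, 62.77238845825195), 6.436151027679443) 0.09030168449481402
bolt [ 0.5286 -0.3452  0.1055] [ 0.5282 -0.3444  0.1082]
first [0.5567 0.1663 0.1055] [0.5565 0.1661 0.107 ]
top bolt 0.43 [371.8, 183.8] 58 [ 0.5339 -0.342   0.1   ]
top first_bolt 0.73 [241.9, 172.4] 5212 [0.5763 0.0478 0.1   ]
top drift 0.6 [370.0, 164.1] 87 [ 0.5939 -0.3397  0.1   ]
top punch 0.54 [371.3, 164.9] 74 [ 0.5914 -0.3434  0.1   ]
top block 0.93 [365.4, 186.8] 1506 [ 0.5252 -0.3224  0.1   ]
scene bolt 0.74 [222.1, 289.2] 1196 [ 0.7767 -0.2935  0.1   ]
scene first_bolt 0.87 [268.3, 189.6] 4684 [0.5445 0.0401 0.1   ]
scene drift 0.62 [223.9, 292.1] 1161 [ 0.7856 -0.2954  0.1   ]
scene punch 0.65 [156.3, 247.6] 213 [ 0.5749 -0.333   0.1   ]
scene block 0.92 [146.0, 264.1] 2958 [ 0.6109 -0.378   0.1   ]
```

{"api": "play_rows", "payload": {"commands": [{"travel": [-0.4,-0.4,-0.6],"delta_rot": [0,0,0],"gripper": -0.1},{"travel": [-0.86,-1,-0.6],"delta_rot": [0,0,0],"gripper": -0.1},{"travel": [-0.86,-1,-0.6],"delta_rot": [0,0,0],"gripper": -0.1},{"travel": [-0.86,-1,-0.6],"delta_rot": [0,0,0],"gripper": -0.1}], "force": 40}}

```text
clock: 2.3
tool_pos: [0.2601, 0.416, 0.3297]
eef_rot: [0.145, 0.989, 0.0, 0.001]
contact_force: [-0.0, -0.1, 0.8]
opening: 0.571
```

{"api": "play_rows", "payload": {"commands": [{"travel": [-0.86,-1,0],"delta_rot": [0,0,0],"gripper": -0.1},{"travel": [-0.86,-1,0],"delta_rot": [0,0,0],"gripper": -0.1},{"travel": [-0.86,-1,0],"delta_rot": [0,0,0],"gripper": -0.1},{"travel": [-0.86,-1,0],"delta_rot": [0,0,0],"gripper": -0.1}]}}

```text
clock: 2.8
tool_pos: [0.3411, 0.2341, 0.3288]
eef_rot: [0.147, 0.989, -0.001, 0.0]
contact_force: [-0.2, 0.2, 0.1]
opening: 0.451
```

{"api": "play_rows", "payload": {"commands": [{"travel": [-0.86,-1,0],"delta_rot": [0,0,0],"gripper": -0.1},{"travel": [-0.86,-1,0],"delta_rot": [0,0,0],"gripper": -0.1},{"travel": [-0.86,-1,0],"delta_rot": [0,0,0],"gripper": -0.1},{"travel": [-0.86,-1,0],"delta_rot": [0,0,0],"gripper": -0.1}]}}

```text
clock: 3.3
tool_pos: [0.4222, 0.0549, 0.3288]
eef_rot: [0.147, 0.989, -0.0, 0.001]
contact_force: [-0.8, 0.8, 0.1]
opening: 0.451
```

{"api": "play_rows", "payload": {"commands": [{"travel": [-0.86,-1,0],"delta_rot": [0,0,0],"gripper": -0.1},{"travel": [-0.86,-1,0],"delta_rot": [0,0,0],"gripper": -0.1},{"travel": [-0.86,-1,0],"delta_rot": [0,0,0],"gripper": -0.1},{"travel": [-0.86,-1,0],"delta_rot": [0,0,0],"gripper": -0.1}]}}

```text
clock: 3.8
tool_pos: [0.5034, -0.125, 0.3284]
eef_rot: [0.146, 0.989, -0.0, 0.001]
contact_force: [-0.3, -0.0, 0.4]
opening: 0.453
```

{"api": "play_rows", "payload": {"commands": [{"travel": [-0.4,-0.4,0],"delta_rot": [0,0,0.059],"gripper": -0.1},{"travel": [-0.8,-0.8,0],"delta_rot": [0,0,0.118],"gripper": -0.1},{"travel": [-1,-1,0],"delta_rot": [0,0,0.177],"gripper": -0.1},{"travel": [-1,-1,0],"delta_rot": [0,0,0.236],"gripper": -0.1},{"travel": [-1,-1,0],"delta_rot": [0,0,0.295],"gripper": -0.1},{"travel": [-1,-1,0],"delta_rot": [0,0,0.354],"gripper": -0.1},{"travel": [-1,-1,0],"delta_rot": [0,0,0.378],"gripper": -0.1},{"travel": [-1,-1,0],"delta_rot": [0,0,0.378],"gripper": -0.1}]}}

```text
clock: 4.8
tool_pos: [0.6045, -0.3055, 0.3283]
eef_rot: [0.671, 0.742, 0.001, -0.001]
contact_force: [0.8, -0.8, -0.0]
opening: 0.446
```

```bash
python3 - <<'E'
from m import *
state(); s=snap('wrist','w1.png'); print({k:v for k,v in s.items() if k not in('color','z_map')})
for p in ([.597,-.340,.145],[.5766,-.078,.095],[.53,-.346,.1055]): print(proj(s,p))
E
```

```text
t 4.8 tcp [ 0.6045 -0.3055  0.3283] q [ 0.273  0.698  0.267  1.278 -0.186  1.19   0.649] F [ 0.8 -0.8 -0. ] M [-0.07  0.04  0.04] open 0.446
[[-0.1, 0.995, 0.0], [0.995, 0.1, 0.002], [0.002, 0.0, -1.0]]
{'fx': 281.08646159222326, 'fy': 281.08646159222326, 'cx': 258.3785562416543, 'cy': 194.32095916336561, 'origin': array([ 0.5969, -0.2216,  0.4747]), 'attitude': array([-0.1625, -0.0083,  0.0493,  0.9854])}
[248.8252 198.898 ]
[252.9584 -38.3515]
[200.9063 188.7606]
```

View pics/w1.png

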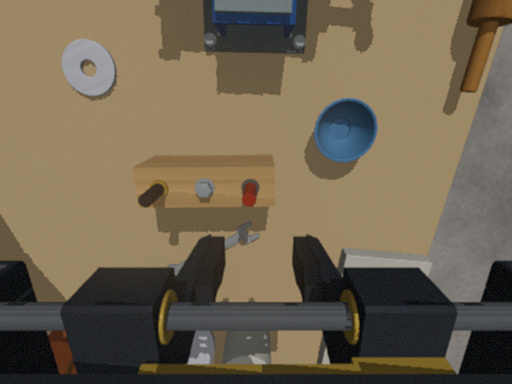

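Wrist view: drift at (249,195), bolt head at (204,188), punch at (152,193), bowl to the right. The predictions match to a few pixels.

```bash
cat >> m.py <<'E'
def redcen(s,g,rad=35):
    m=red(s['color']); yy,xx=np.mgrid[:384,:512]; m&=np.hypot(xx-g[0],yy-g[1])<rad
    c,st=cen(m); return c,st
E
python3 - <<'E'
from m import *
from scipy.optimize import least_squares
s=snap('wrist')
S={'wrist':s,'top':snap('top'),'scene':snap('scene')}
G={'wrist':(249,195),'top':(374,162),'scene':(156,249)}
c={}
for n in S:
    c[n],st=redcen(S[n],G[n],20); print(n,c[n],st,at_z(S[n],c[n],.12))
def tri(p): 
    f=lambda X: np.concatenate([proj(S[n],X)-p[n] for n in p]); o=least_squares(f,[.57,-.3,.1]); return o.x,o.fun
print(tri(c))
# block top via wrist edges
h=cv2.cvtColor(s['color'],cv2.COLOR_RGB2HSV)
v,u=np.mgrid[140:230:1,120:290:1]
P=np.array([at_depth(s,(a,b)) for a,b in zip(u.ravel(),v.ravel())]); k=abs(P[:,2]-.09)<.004
rc=cv2.minAreaRect(P[k][:,:2].astype(np.float32)*1000); print('block',rc)
# bolt head
for n,g in(('wrist',(204,188)),('top',(373.5,185.3)),('scene',(141,243))):
    t=S[n]; hs=cv2.cvtColor(t['color'],cv2.COLOR_RGB2HSV).astype(int); yy,xx=np.mgrid[:384,:512]
    m=(hs[:,:,1]<60)&(np.hypot(xx-g[0],yy-g[1])<14); cc,st=cen(m); print(n,'bolt',cc,st,at_z(t,cc,.1))
cv2.imwrite('pics/w1c.png',cv2.resize(s['color'][145:225,125:285,::-1],(800,400),interpolation=cv2.INTER_CUBIC))
E
```

```text
wrist [249.4664 193.6759] [243 182  13  24 253] [ 0.597  -0.3423  0.12  ]
top [374.2593 160.6667] [372 158   6   6  27] [ 0.6005 -0.3472  0.12  ]
scene [155.993  247.1056] [152 237  10  21 142] [ 0.5958 -0.3428  0.12  ]
(array([ 0.5974, -0.3429,  0.1211]), array([ 0.2568,  0.7916, -1.2702,  0.9744,  0.256 , -0.0192]))
block ((531.8353271484375, -348.5682067871094), (199.6718292236328, 61.0042839050293), 6.365805149078369)
wrist bolt [204.2673 187.132 ] [195 178  20  19 303] [ 0.5333 -0.3457  0.1   ]
top bolt [369.8571 182.8571] [369 181   3   5   7] [ 0.5368 -0.3363  0.1   ]
scene bolt [140.7087 243.0194] [136 238  12  11 103] [ 0.5374 -0.353   0.1   ]
```

{"api": "play_rows", "payload": {"commands": [{"travel": [-0.235,-0.075,0.3],"delta_rot": [0,0,0],"gripper": -0.1},{"travel": [-0.235,-0.075,0.7],"delta_rot": [0,0,0],"gripper": -0.1},{"travel": [-0.235,-0.075,1],"delta_rot": [0,0,0],"gripper": -0.1},{"travel": [-0.235,-0.075,1],"delta_rot": [0,0,0],"gripper": -0.1},{"travel": [-0.235,-0.075,1],"delta_rot": [0,0,0],"gripper": -0.1}]}}

```text
clock: 5.62
tool_pos: [0.5965, -0.3458, 0.1807]
eef_rot: [0.672, 0.74, 0.0, 0.002]
contact_force: [0.2, -0.5, 0.6]
opening: 0.45
```

{"api": "play_rows", "payload": {"commands": [{"travel": [0,0,0.25],"delta_rot": [0,0,0],"gripper": -0.1},{"travel": [0,0,0.53],"delta_rot": [0,0,0],"gripper": -0.1},{"travel": [0,0,0.53],"delta_rot": [0,0,0],"gripper": -0.1},{"travel": [0,0,0.53],"delta_rot": [0,0,0],"gripper": -0.1}]}}

```text
clock: 6.12
tool_pos: [0.5971, -0.3463, 0.1023]
eef_rot: [0.673, 0.74, 0.0, 0.002]
contact_force: [-1.1, -0.7, 0.1]
opening: 0.448
```

```bash
python3 - <<'E'
from m import *
state(); s=snap('wrist','w2.png')
cv2.imwrite('pics/w2.png',cv2.resize(s['color'][140:384,110:410,::-1],(700,570),interpolation=cv2.INTER_CUBIC))
c,st=redcen(s,(258,255),80); print(c,st)
E
```

```text
t 6.125 tcp [ 0.5971 -0.3463  0.1023] q [ 0.359  0.947  0.2    1.468 -0.24   0.746  0.75 ] F [-1.1 -0.7  0.1] M [-0.05  0.07 -0.03] open 0.448
[[-0.095, 0.995, 0.004], [0.995, 0.095, -0.003], [-0.003, 0.004, -1.0]]
[257.683  266.1048] [ 238  224   40   78 2328]
```

View pics/w2.png

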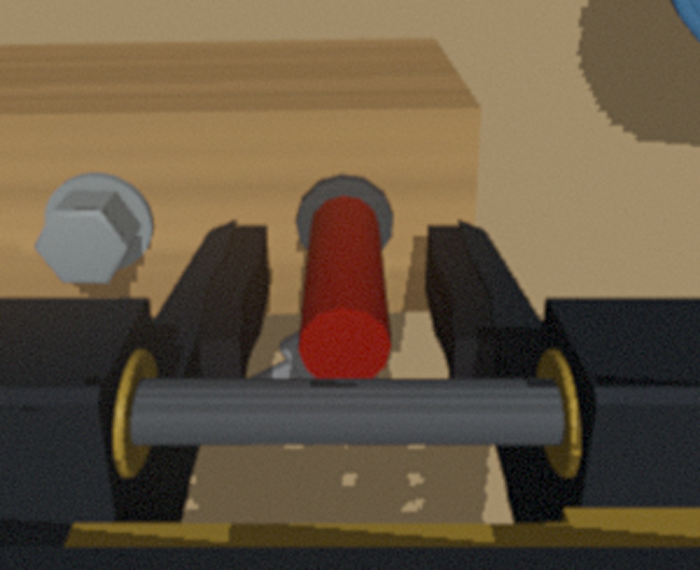

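Wrist view: handle centred between the fingers, top face at about full-image (258,288), with the bolt clear on the left. I'll measure the handle's y in this view, since the TCP may sit about 4 mm off.

```bash
python3 - <<'E'
from m import *
s=snap('wrist'); 
print(at_z(s,(257.9,287.7),.145), redcen(s,(258,266),80)[0])
m=red(s['color']).astype(np.uint8)
print('proj bottom', proj(s,[.597,-.342,.095]),proj(s,[.597,-.346,.145]))
# finger tip point (left fingertip at crop 250,225)
print('tip px', proj(s,[.5971,-.3463,.1023]))
# dark collar centre in crop (344,218ish)
print(at_z(s,(110+344*.4286,140+217*.4286),.095))
E
```

```text
[ 0.5972 -0.3405  0.145 ] [257.552  265.8874]
proj bottom [257.1529 237.2624] [256.3628 298.0132]
tip px [256.6428 249.5966]
[ 0.5969 -0.3391  0.095 ]
```

{"api": "play_rows", "payload": {"commands": [{"travel": [0.037,0,0.015],"delta_rot": [0,0,0],"gripper": -0.1},{"travel": [0.037,0,0.015],"delta_rot": [0,0,0],"gripper": -0.1},{"travel": [0.037,0,0.015],"delta_rot": [0,0,0],"gripper": -0.6},{"travel": [0.037,0,0.015],"delta_rot": [0,0,0],"gripper": -1},{"travel": [0.037,0,0.015],"delta_rot": [0,0,0],"gripper": -1},{"travel": [0.037,0,0.015],"delta_rot": [0,0,0],"gripper": -1}], "force": 50}}

```text
clock: 6.98
tool_pos: [0.595, -0.3396, 0.097]
eef_rot: [0.673, 0.74, 0.0, 0.0]
contact_force: [1.1, -1.2, -0.5]
opening: 0.193
```

{"api": "play_rows", "payload": {"commands": [{"travel": [0,0,-0.2],"delta_rot": [0,0,0],"gripper": -1},{"travel": [0,0,-0.5],"delta_rot": [0,0,0],"gripper": -1},{"travel": [0,0,-0.85],"delta_rot": [0,0,0],"gripper": -1},{"travel": [0,0,-0.85],"delta_rot": [0,0,0],"gripper": -1},{"travel": [0.3,0,-0.85],"delta_rot": [0,0,0],"gripper": -1},{"travel": [0.6,0,-0.85],"delta_rot": [0,0,0],"gripper": -1},{"travel": [0.9,0,-0.85],"delta_rot": [0,0,0],"gripper": -1},{"travel": [0.9,0,-0.85],"delta_rot": [0,0,0],"gripper": -1}]}}

```text
clock: 7.98
tool_pos: [0.5812, -0.1989, 0.2226]
eef_rot: [0.67, 0.742, 0.001, -0.003]
contact_force: [0.3, 0.4, -2.6]
opening: 0.192
```

```bash
python3 - <<'E'
from m import *
S=state(); s=snap('wrist','w3.png'); snap('scene','s3.png')
for p in ([.5766,-.0775,.095],np.array(S['tool_pos'])+[0,0,-.079]): print(proj(s,p))
cv2.imwrite('pics/w3.png',cv2.resize(s['color'][:,110:410,::-1],(468,600),interpolation=cv2.INTER_CUBIC))
E
```

```text
t 7.975 tcp [ 0.5812 -0.1989  0.2226] q [ 0.118  0.707  0.251  1.625 -0.223  0.843  0.564] F [ 0.3  0.4 -2.6] M [-0.1   0.07  0.01] open 0.192
[[-0.102, 0.995, -0.004], [0.995, 0.102, 0.005], [0.006, -0.003, -1.0]]
[266.6657  55.2808]
[257.6058 203.2208]
```

View pics/w3.png

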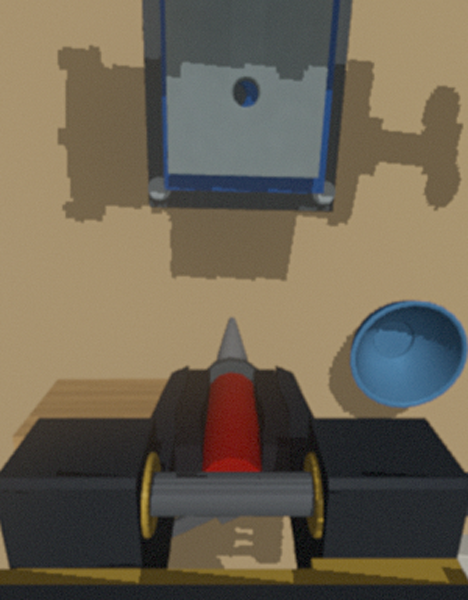

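Wrist view: drift tip visible at about full-image (258,204). The hole, near (267,58), shows dark on its left and blue on its right. I'll zoom in, since that hints at the offset side.

```bash
python3 - <<'E'
from m import *
s=snap('wrist')
cv2.imwrite('pics/w4.png',cv2.resize(s['color'][35:85,230:300,::-1],(770,550),interpolation=cv2.INTER_NEAREST))
print((s['z_map'][48:70,255:280]*1000).astype(int)[::2,::2])
cc=s['color'].astype(float); sub=cc[46:72,252:282]
m=(sub[:,:,0]<75); c,st=cen(m); c=c+[252,46]; print(c,st,at_z(s,c,.095))
c2,st=cen(red(s['color'])&(np.mgrid[:384,:512][0]>200));print(c2)
E
```

```text
[[245 246 246 325 326 325 254 254 254 254 247 245 245]
 [247 245 326 327 326 327 256 255 255 255 252 246 247]
 [247 247 328 327 326 326 326 255 256 257 255 246 247]
 [247 247 247 328 327 326 327 256 256 256 248 247 246]
 [248 248 248 328 328 329 258 328 256 257 248 246 247]
 [247 248 248 249 330 330 258 329 258 249 248 250 249]
 [249 249 249 248 249 249 258 249 250 248 248 248 248]
 [250 249 249 248 249 251 249 249 249 250 251 248 250]
 [249 250 250 249 249 250 250 250 250 250 249 249 249]
 [250 251 250 251 250 250 251 250 250 251 250 251 250]
 [251 250 252 250 252 251 250 250 249 251 251 251 251]]
[267.08   51.735] [  7   0  17  14 200] [ 0.5776 -0.0812  0.095 ]
[258.6579 272.5176]
```

View pics/w4.png

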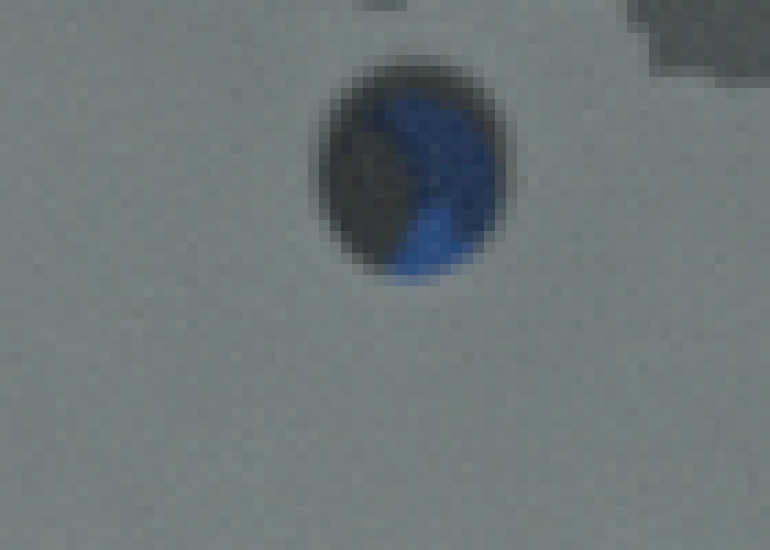

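The zoom and the depth map agree. The open hole (328 mm deep) is on the left and the blue foot top (256 mm) on the right. So the foot hole lies toward -x, offset about 7 mm, with the gap centred near -3.6 mm. I'll move the tip above the gap.

{"api": "play_rows", "payload": {"commands": [{"travel": [0.3,0.01,0],"delta_rot": [0,0,0],"gripper": -1},{"travel": [0.6,0.02,0],"delta_rot": [0,0,0],"gripper": -1},{"travel": [0.796,0.028,0],"delta_rot": [0,0,0],"gripper": -1},{"travel": [0.796,0.028,0.1],"delta_rot": [0,0,0],"gripper": -1},{"travel": [0.796,0.028,0.2],"delta_rot": [0,0,0],"gripper": -1},{"travel": [0.796,0.028,0.2],"delta_rot": [0,0,0],"gripper": -1},{"travel": [0.796,0.028,0.2],"delta_rot": [0,0,0],"gripper": -1}]}}

```text
clock: 9.0
tool_pos: [0.5747, -0.0874, 0.1943]
eef_rot: [0.673, 0.739, -0.0, 0.0]
contact_force: [0.3, -1.0, -1.1]
opening: 0.192
```

```bash
python3 - <<'E'
from m import *
S=state(); s=snap('wrist')
M=R.from_quat(S['eef_rot']).as_matrix(); tip=np.array(S['tool_pos'])+M[:,2]*.079
for p in (tip,[.5776,-.0795,.095],[.5741,-.0798,.095]): print(p,proj(s,p))
cv2.imwrite('pics/w5.png',cv2.resize(s['color'][170:260,200:320,::-1],(800,600),interpolation=cv2.INTER_CUBIC))
E
```

```text
t 9.0 tcp [ 0.5747 -0.0874  0.1943] q [-0.077  0.702  0.256  1.761 -0.252  0.711  0.407] F [ 0.3 -1.  -1.1] M [-0.11  0.04  0.01] open 0.192
[[-0.093, 0.996, -0.0], [0.996, 0.093, -0.001], [-0.001, -0.0, -1.0]]
[ 0.5747 -0.0874  0.1153] [257.2829 202.714 ]
[0.5776, -0.0795, 0.095] [261.3211 187.0786]
[0.5741, -0.0798, 0.095] [257.4833 187.0502]
```

View pics/w5.png

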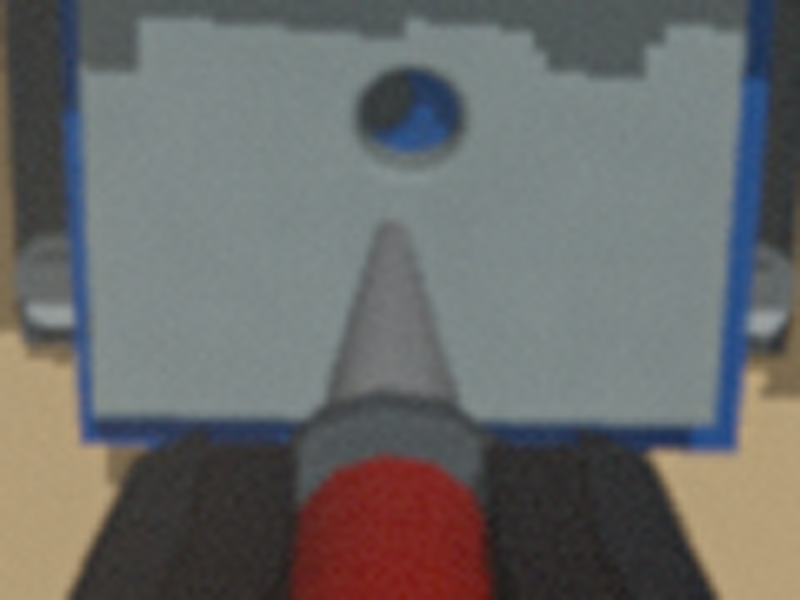

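Tip at full-image (258.5,205), hole centre at (261.5,187.5). The gap centre needs about +9.7 mm along tool x and -0.7 mm along tool y.

{"api": "play_rows", "payload": {"commands": [{"travel": [0.065,-0.005,0.03],"delta_rot": [0,0,0],"gripper": -1},{"travel": [0.065,-0.005,0.08],"delta_rot": [0,0,0],"gripper": -1},{"travel": [0.065,-0.005,0.1],"delta_rot": [0,0,0],"gripper": -1},{"travel": [0.065,-0.005,0.13],"delta_rot": [0,0,0],"gripper": -1},{"travel": [0.065,-0.005,0.15],"delta_rot": [0,0,0],"gripper": -1},{"travel": [0.065,-0.005,0.165],"delta_rot": [0,0,0],"gripper": -1},{"travel": [0.065,-0.005,0.165],"delta_rot": [0,0,0],"gripper": -1}]}}

```text
clock: 9.93
tool_pos: [0.5729, -0.0763, 0.1695]
eef_rot: [0.673, 0.74, -0.0, -0.0]
contact_force: [-1.0, 0.5, -2.7]
opening: 0.191
```

```bash
python3 - <<'E'
from m import *
S=state(); s=snap('wrist')
cv2.imwrite('pics/w6.png',cv2.resize(s['color'][170:260,200:320,::-1],(600,450),interpolation=cv2.INTER_CUBIC))
E
```

```text
t 9.925 tcp [ 0.5729 -0.0763  0.1695] q [-0.086  0.732  0.241  1.791 -0.267  0.65   0.404] F [-1.   0.5 -2.7] M [-0.1   0.05 -0.02] open 0.191
[[-0.095, 0.995, -0.0], [0.995, 0.095, 0.0], [0.0, -0.0, -1.0]]
```

View pics/w6.png

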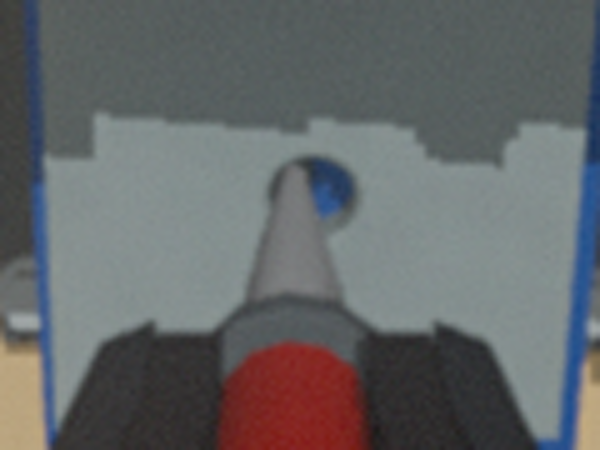

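The tip is in the hole at the open side, slightly toward +y (tip at crop (294,170), hole centre about (313,191)). I'll ease it back 1 mm and go down gently.

{"api": "play_rows", "payload": {"commands": [{"travel": [-0.007,0,0.02],"delta_rot": [0,0,0],"gripper": -1},{"travel": [-0.007,0,0.04],"delta_rot": [0,0,0],"gripper": -1},{"travel": [-0.007,0,0.06],"delta_rot": [0,0,0],"gripper": -1},{"travel": [-0.007,0,0.07],"delta_rot": [0,0,0],"gripper": -1},{"travel": [-0.007,0,0.07],"delta_rot": [0,0,0],"gripper": -1}]}}

```text
clock: 10.6
tool_pos: [0.573, -0.0772, 0.1591]
eef_rot: [0.673, 0.74, -0.0, -0.0]
contact_force: [-0.2, 0.1, -2.3]
opening: 0.194
```

{"api": "play_rows", "payload": {"commands": [{"travel": [0,0,0.02],"delta_rot": [0,0,0],"gripper": -1},{"travel": [0,0,0.04],"delta_rot": [0,0,0],"gripper": -1},{"travel": [0,0,0.06],"delta_rot": [0,0,0],"gripper": -1},{"travel": [0,0,0.08],"delta_rot": [0,0,0],"gripper": -1},{"travel": [0,0,0.08],"delta_rot": [0,0,0],"gripper": -1}]}}

```text
clock: 11.22
tool_pos: [0.5734, -0.0778, 0.1471]
eef_rot: [0.673, 0.74, -0.0, 0.0]
contact_force: [0.3, -1.8, -2.2]
opening: 0.193
```

{"api": "play_rows", "payload": {"commands": [{"travel": [0,-0.007,0],"delta_rot": [0,0,0],"gripper": -1},{"travel": [0,-0.013,0],"delta_rot": [0,0,0],"gripper": -1},{"travel": [0,-0.02,0],"delta_rot": [0,0,0],"gripper": -1},{"travel": [0,-0.02,0],"delta_rot": [0,0,0],"gripper": -1}]}}

```text
clock: 11.72
tool_pos: [0.5725, -0.0778, 0.1476]
eef_rot: [0.672, 0.74, 0.001, 0.002]
contact_force: [6.4, -1.6, -6.4]
opening: 0.192
```

{"api": "play_rows", "payload": {"commands": [{"travel": [0,-0.01,0.01],"delta_rot": [0,0,0],"gripper": -1},{"travel": [0,-0.02,0.02],"delta_rot": [0,0,0],"gripper": -1},{"travel": [0,-0.02,0.03],"delta_rot": [0,0,0],"gripper": -1},{"travel": [0,-0.02,0.03],"delta_rot": [0,0,0],"gripper": -1}]}}

```text
clock: 12.22
tool_pos: [0.5722, -0.0782, 0.1452]
eef_rot: [0.672, 0.74, 0.003, 0.005]
contact_force: [5.9, -1.7, 5.6]
opening: 0.19
```

{"api": "play_rows", "payload": {"commands": [{"travel": [0,-0.01,0.02],"delta_rot": [0,0,0],"gripper": -1},{"travel": [0,-0.02,0.04],"delta_rot": [0,0,0],"gripper": -1},{"travel": [0,-0.02,0.05],"delta_rot": [0,0,0],"gripper": -1},{"travel": [0,-0.02,0.05],"delta_rot": [0,0,0],"gripper": -1}]}}

```text
clock: 12.72
tool_pos: [0.571, -0.0786, 0.138]
eef_rot: [0.672, 0.74, 0.004, 0.006]
contact_force: [8.8, -0.8, 3.4]
opening: 0.192
```

```bash
python3 - <<'E'
from m import *
state()
E
```

```text
t 12.725 tcp [ 0.571  -0.0786  0.138 ] q [-0.067  0.771  0.213  1.833 -0.285  0.552  0.425] F [ 8.8 -0.8  3.4] M [-0.39 -2.23  0.04] open 0.192
[[-0.096, 0.995, 0.015], [0.995, 0.096, -0.002], [-0.003, 0.015, -1.0]]
```

{"api": "play_rows", "payload": {"commands": [{"travel": [0,-0.005,0.02],"delta_rot": [0,0,0],"gripper": -1},{"travel": [0,-0.01,0.04],"delta_rot": [0,0,0],"gripper": -1},{"travel": [0,-0.01,0.06],"delta_rot": [0,0,0],"gripper": -1},{"travel": [0,-0.01,0.07],"delta_rot": [0,0,0],"gripper": -1},{"travel": [0,-0.01,0.07],"delta_rot": [0,0,0],"gripper": -1}]}}

```text
clock: 13.35
tool_pos: [0.5696, -0.0789, 0.1275]
eef_rot: [0.672, 0.74, 0.004, 0.006]
contact_force: [10.3, -2.3, 4.7]
opening: 0.189
```

{"api": "play_rows", "payload": {"commands": [{"travel": [0,0,0.02],"delta_rot": [0,0,0],"gripper": -1},{"travel": [0,0,0.04],"delta_rot": [0,0,0],"gripper": -1},{"travel": [0,0,0.06],"delta_rot": [0,0,0],"gripper": -1},{"travel": [0,0,0.08],"delta_rot": [0,0,0],"gripper": -1},{"travel": [0,0,0.08],"delta_rot": [0,0,0],"gripper": -1}]}}

```text
clock: 13.98
tool_pos: [0.5691, -0.079, 0.1151]
eef_rot: [0.672, 0.74, 0.004, 0.006]
contact_force: [8.3, -1.0, 2.6]
opening: 0.191
```

{"api": "play_rows", "payload": {"commands": [{"travel": [0,0,0.02],"delta_rot": [0,0,0],"gripper": -1},{"travel": [0,0,0.04],"delta_rot": [0,0,0],"gripper": -1},{"travel": [0,0,0.06],"delta_rot": [0,0,0],"gripper": -1},{"travel": [0,0,0.075],"delta_rot": [0,0,0],"gripper": -1},{"travel": [0,0,0.075],"delta_rot": [0,0,0],"gripper": -1}]}}

```text
clock: 14.6
tool_pos: [0.5691, -0.0791, 0.1038]
eef_rot: [0.672, 0.74, 0.004, 0.006]
contact_force: [8.4, -2.5, 2.6]
opening: 0.19
```

```bash
python3 - <<'E'
from m import *
state()
s=snap('scene'); cv2.imwrite('pics/s6.png',cv2.resize(s['color'][150:260,170:320,::-1],(750,550),interpolation=cv2.INTER_CUBIC))
E
```

```text
t 14.6 tcp [ 0.5691 -0.0791  0.1038] q [-0.051  0.823  0.187  1.854 -0.299  0.478  0.438] F [ 8.4 -2.5  2.6] M [-0.46 -1.95  0.03] open 0.19
[[-0.095, 0.995, 0.014], [0.995, 0.096, -0.002], [-0.003, 0.013, -1.0]]
```

View pics/s6.png

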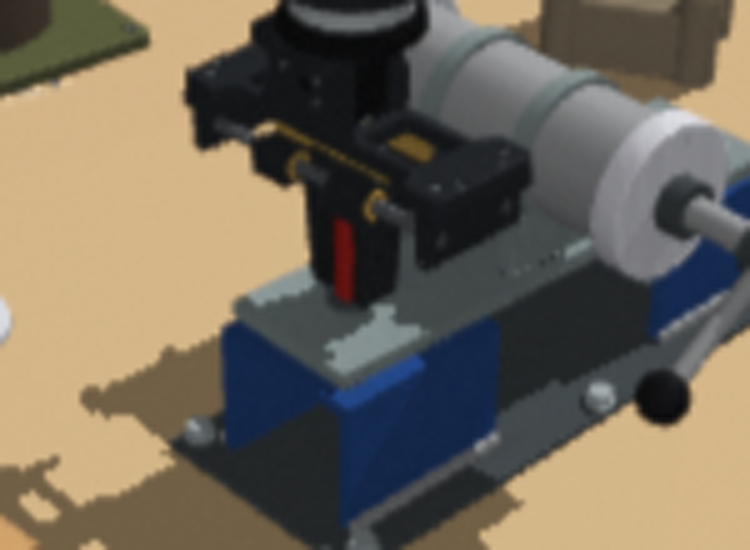

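The drift is nearly home, about 2 mm short by my estimate, with modest forces. I'll press slightly further, relax the sideways load and dwell.

{"api": "play_rows", "payload": {"commands": [{"travel": [0,0.01,0.008],"delta_rot": [0,0,0],"gripper": -1},{"travel": [0,0.02,0.008],"delta_rot": [0,0,0],"gripper": -1},{"travel": [0,0.03,0.008],"delta_rot": [0,0,0],"gripper": -1},{"travel": [0,0.03,0.008],"delta_rot": [0,0,0],"gripper": -1}]}}

```text
clock: 15.15
tool_pos: [0.5694, -0.079, 0.1019]
eef_rot: [0.673, 0.74, 0.001, 0.002]
contact_force: [3.8, -3.0, 6.5]
opening: 0.193
```

```bash
python3 - <<'E'
from m import *
S=state(); s=snap('wrist'); cv2.imwrite('pics/w7.png',s['color'][:,:,::-1])
# collar/plate: relation of red handle in wrist image vs before
m=red(s['color']); yy,xx=np.mgrid[:384,:512]; print(cen(m&(yy>180)&(abs(xx-258)<60)))
E
```

```text
t 15.15 tcp [ 0.5694 -0.079   0.1019] q [-0.053  0.829  0.19   1.846 -0.298  0.489  0.436] F [ 3.8 -3.   6.5] M [-0.7  -0.67 -0.02] open 0.193
[[-0.095, 0.995, 0.005], [0.996, 0.095, -0.001], [-0.002, 0.005, -1.0]]
(array([258.1899, 272.9949]), array([ 240,  239,   38,   63, 1964], dtype=int32))
```

TCP z is 0.102, exactly where the collar meets the plate, and the vertical force has just risen, so the drift is home. I'll relax the rest of the side load, then pull straight up.

{"api": "play_rows", "payload": {"commands": [{"travel": [0,0.015,0],"delta_rot": [0,0,0],"gripper": -1},{"travel": [0,0.015,0],"delta_rot": [0,0,0],"gripper": -1},{"travel": [0,0.015,-0.05],"delta_rot": [0,0,0],"gripper": -1},{"travel": [0,0.015,-0.15],"delta_rot": [0,0,0],"gripper": -1},{"travel": [0,0.015,-0.3],"delta_rot": [0,0,0],"gripper": -1},{"travel": [0,0.015,-0.5],"delta_rot": [0,0,0],"gripper": -1},{"travel": [0,0.015,-0.7],"delta_rot": [0,0,0],"gripper": -1},{"travel": [0,0.015,-0.85],"delta_rot": [0,0,0],"gripper": -1},{"travel": [0,0.015,-0.85],"delta_rot": [0,0,0],"gripper": -1}]}}

```text
clock: 16.32
tool_pos: [0.569, -0.0767, 0.2286]
eef_rot: [0.672, 0.74, 0.001, -0.0]
contact_force: [-0.5, -0.0, -1.7]
opening: 0.191
```

```bash
python3 - <<'E'
from m import *
S=state(); M=R.from_quat(S['eef_rot']).as_matrix()
tip=np.array(S['tool_pos'])+M[:,2]*.079
print('tip',tip)
# target TCP above the drift's block hole (grasped there at TCP .595,-.3396,.097)
d=np.array([.595,-.3396,.229])-np.array(S['tool_pos']); print('norm travel',M.T@d/.15)
E
```

```text
t 16.325 tcp [ 0.569  -0.0767  0.2286] q [-0.107  0.648  0.277  1.749 -0.239  0.777  0.384] F [-0.5 -0.  -1.7] M [-0.06  0.06  0.03] open 0.191
[[-0.096, 0.995, 0.0], [0.995, 0.096, 0.001], [0.001, 0.0, -1.0]]
tip [ 0.569  -0.0766  0.1496]
norm travel [-1.761   0.0041 -0.0045]
```

{"api": "play_rows", "payload": {"commands": [{"travel": [-0.4,0,0],"delta_rot": [0,0,0],"gripper": -1},{"travel": [-0.8,0,0],"delta_rot": [0,0,0],"gripper": -1},{"travel": [-0.9,0,0],"delta_rot": [0,0,0],"gripper": -1}]}}

```text
clock: 16.7
tool_pos: [0.5798, -0.2171, 0.2262]
eef_rot: [0.675, 0.738, -0.002, -0.001]
contact_force: [-0.8, -0.2, -1.5]
opening: 0.192
```

{"api": "play_rows", "payload": {"commands": [{"travel": [-0.4,0,0],"delta_rot": [0,0,0],"gripper": -1},{"travel": [-0.8,0.004,0],"delta_rot": [0,0,0],"gripper": -1},{"travel": [-0.861,0.004,0],"delta_rot": [0,0,0],"gripper": -1},{"travel": [-0.861,0.004,0],"delta_rot": [0,0,0],"gripper": -1},{"travel": [-0.861,0.004,0],"delta_rot": [0,0,0],"gripper": -1}]}}

```text
clock: 17.32
tool_pos: [0.5956, -0.3371, 0.2268]
eef_rot: [0.671, 0.741, 0.001, -0.002]
contact_force: [0.7, 0.4, -1.2]
opening: 0.191
```

```bash
python3 - <<'E'
from m import *
S=state(); s=snap('wrist')
M=R.from_quat(S['eef_rot']).as_matrix(); 
print('norm travel',M.T@(np.array([.595,-.3396,.2286])-np.array(S['tool_pos']))/.15)
c=s['color'][185:265,200:320,::-1]
t=snap('top'); 
cv2.imwrite('pics/w8.png',cv2.resize(c,(780,520),interpolation=cv2.INTER_CUBIC))
E
```

```text
t 17.325 tcp [ 0.5956 -0.3371  0.2268] q [ 0.33   0.798  0.243  1.388 -0.212  0.984  0.719] F [ 0.7  0.4 -1.2] M [-0.04  0.02  0.01] open 0.191
[[-0.098, 0.995, -0.001], [0.995, 0.098, 0.004], [0.004, -0.001, -1.0]]
norm travel [-0.0163 -0.0055 -0.0119]
```

View pics/w8.png

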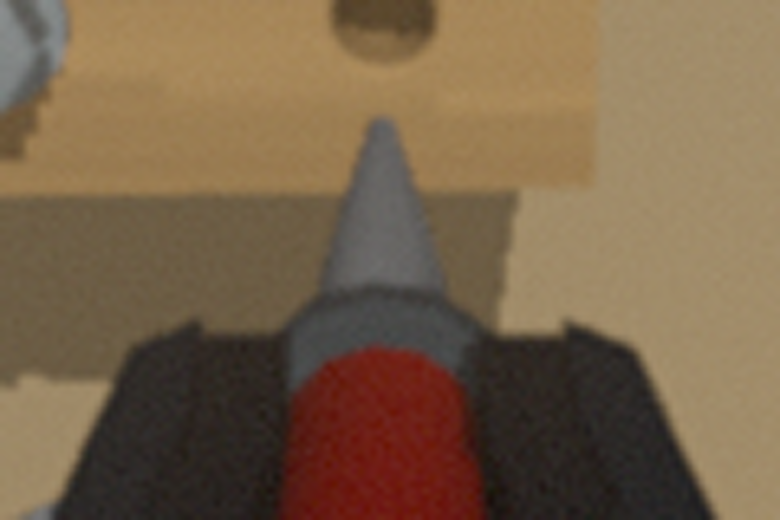

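Tip at crop (383,128), empty hole at crop (385,~9). I'll check numerically that the tip is above the hole.

```bash
python3 - <<'E'
from m import *
S=state(); s=snap('wrist')
tip=np.array(S['tool_pos'])+[0,0,-.079]
print('tip px model',proj(s,tip),'seen ~',200+383/6.5,185+132/6.5)
W=at_z(s,(200+383/6.5,185+132/6.5),tip[2]); print(W)
g=s['color'][165:200,240:280].astype(int).sum(2); m=g<260
n,l,st,ce=cv2.connectedComponentsWithStats(m.astype(np.uint8)); 
for i in range(1,n):
    if st[i,4]>20: print(st[i],ce[i]+[240,165],at_z(s,ce[i]+[240,165],.09))
print(proj(s,[W[0],W[1],.09]))
# hole from bottom rim
rim=(200+385/6.5,185+62/6.5); print('rim near',at_z(s,rim,.09), 'block top hole centre y = +8.5mm')
E
```

```text
t 17.425 tcp [ 0.5957 -0.3378  0.2274] q [ 0.33   0.798  0.244  1.387 -0.211  0.984  0.719] F [-0.1  0.2 -1.1] M [-0.08  0.04 -0.  ] open 0.193
[[-0.098, 0.995, -0.0], [0.995, 0.098, 0.002], [0.002, -0.0, -1.0]]
tip px model [257.3082 202.8828] seen ~ 258.9230769230769 205.30769230769232
[ 0.5973 -0.3398  0.1484]
[ 11  14  16  11 136] [258.5882 184.1618] [ 0.597  -0.3384  0.09  ]
[258.8219 185.4687]
rim near [ 0.5988 -0.3499  0.09  ] block top hole centre y = +8.5mm
```

{"api": "play_rows", "payload": {"commands": [{"travel": [0,0,0.3],"delta_rot": [0,0,0],"gripper": -1},{"travel": [0,0,0.5],"delta_rot": [0,0,0],"gripper": -1},{"travel": [0,0,0.7],"delta_rot": [0,0,0],"gripper": -1},{"travel": [0,0,0.8],"delta_rot": [0,0,0],"gripper": -1},{"travel": [0,0,0.85],"delta_rot": [0,0,0],"gripper": -1},{"travel": [0,0,0.85],"delta_rot": [0,0,0],"gripper": -1}]}}

```text
clock: 18.23
tool_pos: [0.5954, -0.3404, 0.1005]
eef_rot: [0.672, 0.74, 0.0, 0.0]
contact_force: [-0.1, -0.0, -1.3]
opening: 0.187
```

{"api": "play_rows", "payload": {"commands": [{"travel": [0,0,0.015],"delta_rot": [0,0,0],"gripper": -1},{"travel": [0,0,0.015],"delta_rot": [0,0,0],"gripper": -1},{"travel": [0,0,0.015],"delta_rot": [0,0,0],"gripper": -0.1},{"travel": [0,0,0.015],"delta_rot": [0,0,0],"gripper": -0.1},{"travel": [0,0,0.015],"delta_rot": [0,0,0],"gripper": -0.1},{"travel": [0,0,-0.2],"delta_rot": [0,0,0],"gripper": -0.1},{"travel": [0,0,-0.5],"delta_rot": [0,0,0],"gripper": -0.1},{"travel": [0,0,-0.55],"delta_rot": [0,0,0],"gripper": -0.1},{"travel": [0,0,-0.55],"delta_rot": [0,0,0],"gripper": -0.1}]}}

```text
clock: 19.35
tool_pos: [0.5952, -0.3404, 0.183]
eef_rot: [0.673, 0.74, 0.0, 0.0]
contact_force: [0.0, -0.1, -0.3]
opening: 0.445
```

```bash
python3 - <<'E'
from m import *
S=state(); s=snap('wrist')
m=red(s['color']); yy,xx=np.mgrid[:384,:512]; c,st=cen(m&(yy>180)&(abs(xx-258)<70)); print('red',c,st, at_z(s,c,.12), proj(s,[.597,-.340,.12]))
hs=cv2.cvtColor(s['color'],cv2.COLOR_RGB2HSV).astype(int); g=proj(s,[.5326,-.3472,.1055]); print('bolt pred',g)
b=(hs[:,:,1]<60)&(hs[:,:,2]>90)&(np.hypot(xx-g[0],yy-g[1])<25); c,st=cen(b); print('bolt',c,st,at_z(s,c,.102))
x,y=map(int,g); A=s['color'][y-32:y+28,x-30:x+80,::-1]; B=snap('scene')['color'][215:275,110:200,::-1]
cv2.imwrite('pics/w9.png',np.hstack([cv2.resize(A,(480,400),interpolation=cv2.INTER_CUBIC)[:,:],cv2.resize(B,(320,400)[0:2],interpolation=cv2.INTER_CUBIC)]))
print('origin',x-30,y-32,'scale',480/110,400/60)
E
```

```text
t 19.35 tcp [ 0.5952 -0.3404  0.183 ] q [ 0.338  0.846  0.232  1.429 -0.224  0.893  0.731] F [ 0.  -0.1 -0.3] M [-0.09  0.05 -0.05] open 0.445
[[-0.095, 0.995, 0.001], [0.995, 0.095, -0.0], [-0.0, 0.001, -1.0]]
red [258.586  214.5169] [247 193  24  43 826] [ 0.5968 -0.3445  0.12  ] [259.415  209.4073]
bolt pred [183.2231 204.1757]
bolt [185.9962 200.2168] [170 185  33  31 798] [ 0.5341 -0.3447  0.102 ]
origin 153 172 scale 4.363636363636363 6.666666666666667
```

View pics/w9.png

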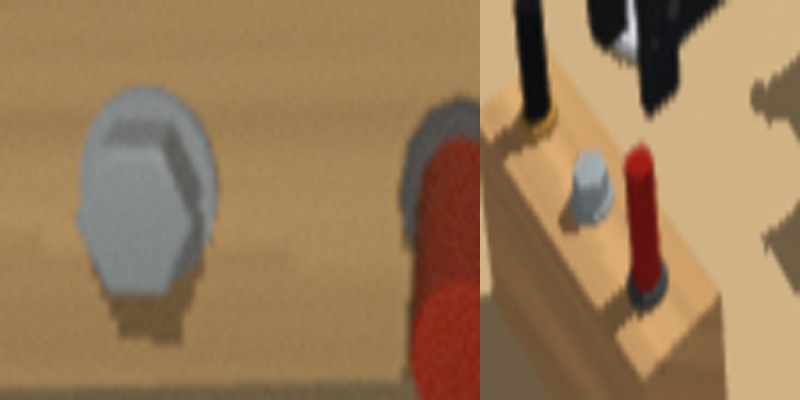

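Left crop: the hex head has corners left and right, at (78,217) and (195,217), so its flats are 30° off the jaw axis. Right crop: drift upright in the block with its collar down. I'll turn the gripper 30° to take the flats.

{"api": "play_rows", "payload": {"commands": [{"travel": [-0.007,-0.25,0],"delta_rot": [0,0,-0.05],"gripper": -0.1},{"travel": [-0.007,-0.424,0],"delta_rot": [0,0,-0.11],"gripper": -0.1},{"travel": [-0.007,-0.424,0],"delta_rot": [0,0,-0.167],"gripper": -0.1},{"travel": [-0.007,-0.424,0.1],"delta_rot": [0,0,-0.167],"gripper": -0.1},{"travel": [-0.007,-0.424,0.3],"delta_rot": [0,0,-0.167],"gripper": -0.1},{"travel": [-0.007,-0.424,0.42],"delta_rot": [0,0,-0.167],"gripper": -0.1},{"travel": [-0.007,-0.424,0.42],"delta_rot": [0,0,-0.167],"gripper": -0.1},{"travel": [-0.007,-0.424,0.42],"delta_rot": [0,0,-0.167],"gripper": -0.1}]}}

```text
clock: 20.45
tool_pos: [0.5325, -0.3478, 0.12]
eef_rot: [0.458, 0.889, -0.0, 0.0]
contact_force: [0.1, -0.0, 0.1]
opening: 0.451
```

```bash
python3 - <<'E'
from m import *
S=state(); s=snap('wrist'); M=R.from_quat(S['eef_rot']).as_matrix()
print('norm',M.T@(np.array([.532,-.3475,.095])-np.array(S['tool_pos']))/.15)
hs=cv2.cvtColor(s['color'],cv2.COLOR_RGB2HSV).astype(int); g=proj(s,[.5333,-.3475,.1055]); print('pred',g)
yy,xx=np.mgrid[:384,:512]
b=(hs[:,:,1]<60)&(hs[:,:,2]>115)&(np.hypot(xx-g[0],yy-g[1])<28); c,st=cen(b); print('bolt',c,st,at_z(s,c,.1055))
E
```

```text
t 20.45 tcp [ 0.5325 -0.3478  0.12  ] q [ 0.472  0.852  0.062  1.636 -0.077  0.656  1.194] F [ 0.1 -0.   0.1] M [-0.02 -0.04 -0.01] open 0.451
[[-0.581, 0.814, 0.001], [0.814, 0.581, -0.001], [-0.001, 0.0, -1.0]]
norm [ 0.0036 -0.0013  0.1668]
pred [258.3531 237.8747]
bolt [258.2829 231.1465] [ 237  210   41   43 1085] [ 0.5305 -0.3437  0.1055]
```

{"api": "play_rows", "payload": {"commands": [{"travel": [0.004,0,0.08],"delta_rot": [0,0,0],"gripper": -0.1},{"travel": [0.004,0,0.165],"delta_rot": [0,0,0],"gripper": -0.1},{"travel": [0.004,0,0.165],"delta_rot": [0,0,0],"gripper": -0.1},{"travel": [0.004,0,0.165],"delta_rot": [0,0,0],"gripper": -0.6},{"travel": [0.004,0,0.165],"delta_rot": [0,0,0],"gripper": -1},{"travel": [0.004,0,0.165],"delta_rot": [0,0,0],"gripper": -1},{"travel": [0.004,0,0.165],"delta_rot": [0,0,0],"gripper": -1}], "force": 40}}

```text
clock: 21.38
tool_pos: [0.5318, -0.3473, 0.0953]
eef_rot: [0.458, 0.889, -0.0, 0.0]
contact_force: [0.1, -0.9, 2.2]
opening: 0.22
```

{"api": "play_rows", "payload": {"commands": [{"travel": [0,0,-0.2],"delta_rot": [0,0,0],"gripper": -1},{"travel": [0,0,-0.5],"delta_rot": [0,0,0],"gripper": -1},{"travel": [0,0,-0.8],"delta_rot": [0,0,0],"gripper": -1},{"travel": [0,0,-0.8],"delta_rot": [0,0,0.055],"gripper": -1},{"travel": [0,0,-0.8],"delta_rot": [0,0,0.11],"gripper": -1},{"travel": [0,0,-0.8],"delta_rot": [0,0,0.167],"gripper": -1},{"travel": [0,0,-0.8],"delta_rot": [0,0,0.167],"gripper": -1}]}}

```text
clock: 22.25
tool_pos: [0.5315, -0.3467, 0.2148]
eef_rot: [0.672, 0.741, -0.0, -0.0]
contact_force: [-0.5, -0.1, -1.0]
opening: 0.219
```

{"api": "play_rows", "payload": {"commands": [{"travel": [0.4,0.1,0],"delta_rot": [0,0,0],"gripper": -1},{"travel": [0.8,0.2,0],"delta_rot": [0,0,0],"gripper": -1},{"travel": [0.9,0.22,0],"delta_rot": [0,0,0],"gripper": -1}]}}

```text
clock: 22.62
tool_pos: [0.5527, -0.2034, 0.2146]
eef_rot: [0.668, 0.744, 0.002, -0.002]
contact_force: [-0.8, -0.8, -1.1]
opening: 0.218
```

{"api": "play_rows", "payload": {"commands": [{"travel": [0.4,0.1,0],"delta_rot": [0,0,0],"gripper": -1},{"travel": [0.65,0.2,0],"delta_rot": [0,0,0],"gripper": -1},{"travel": [0.72,0.2,0],"delta_rot": [0,0,0],"gripper": -1},{"travel": [0.72,0.2,0],"delta_rot": [0,0,0],"gripper": -1},{"travel": [0.72,0.2,0],"delta_rot": [0,0,0],"gripper": -1}]}}

```text
clock: 23.25
tool_pos: [0.5706, -0.1021, 0.2152]
eef_rot: [0.674, 0.739, -0.001, 0.001]
contact_force: [0.3, 0.0, -0.5]
opening: 0.218
```

```bash
python3 - <<'E'
from m import *
S=state(); s=snap('wrist'); M=R.from_quat(S['eef_rot']).as_matrix()
np.save('w10.npy',s['color']); p=proj(s,[.571,-.079,.095]); print('hole pred',p,'end pred',proj(s,np.array(S['tool_pos'])+M[:,2]*.0503), 'norm to home xy',M.T@(np.array([.5694,-.079,.215])-np.array(S['tool_pos']))/.15)
a=s['color'].astype(float); x,y=map(int,p); sub=a[y-20:y+21,x-22:x+23].mean(2); print(np.round(sub[::2,::2]).astype(int))
n,l,st,ce=cv2.connectedComponentsWithStats((sub<75).astype(np.uint8))
for i in range(1,n):
    if st[i,4]>25: c=ce[i]+[x-22,y-20]; print(st[i],c,at_z(s,c,.095))
E
```

```text
t 23.25 tcp [ 0.5706 -0.1021  0.2152] q [-0.061  0.672  0.272  1.747 -0.244  0.755  0.425] F [ 0.3  0.  -0.5] M [-0.1   0.04  0.02] open 0.218
[[-0.093, 0.996, -0.0], [0.996, 0.093, -0.002], [-0.002, -0.0, -1.0]]
hole pred [260.0382 165.3826] end pred [257.1232 216.0235] norm to home xy [0.1539 0.0063 0.0009]
[[ 79  78  81  79  81  76  80  80  79  78  81  80  78  83  78  78  81  80
   84  81  77  77  77]
 [ 82  81  80  81  75  79  81  79  81  79  75  79  79  80  81  76  78  79
   80  81  78  78  80]
 [ 79  76  77  80  83  78  80  79  80  79  81  79  81  80  77  79  83  80
   79  80  78  79  79]
 [ 80  79  79  81  80  77  79  80  79  79  78  81  80  79  79  78  80  78
   79  78  78  78  78]
 [117  99  94  94  96  93  94  79  79  79  78  82  79  79  76  79  77  86
   95  93  93  92  79]
 [119 120 118 123 121 121 122 117 116 118 119 117 102  95  94  94  95 118
  124 124 124 121 110]
 [118 121 121 119 121 117 121 122 119 120 120 123 122 123 122 120 123 124
  123 123 121 122  91]
 [122 123 121 120 120 118 122 120 121 117  95  93  96 112 118 120 122 121
  121 122 122 126  86]
 [123 121 120
[... 616 characters left out ...]
00 101 105 118 121 122 121
  122 121 121 121 123]
 [123 122 122 124 124 123 121 121 124 124 125 125 128 125 121 120 120 122
  120 120 122 120 121]
 [124 124 122 123 123 123 122 121 122 122 119 121 122 120 121 121 122 121
  120 120 122 122 122]
 [123 124 122 122 124 124 123 122 122 124 120 122 121 121 120 122 120 121
  122 120 121 122 123]
 [125 123 122 124 124 123 124 121 120 121 120 122 119 121 121 119 122 120
  122 122 123 122 121]
 [126 123 123 125 122 124 124 121 122 119 122 121 121 120 120 120 122 122
  122 121 124 123 122]
 [124 125 124 122 123 121 122 122 123 123 122 124 119 122 121 120 123 123
  123 125 120 122 121]]
[ 15  15  15  12 138] [259.9493 165.6014] [ 0.5709 -0.0792  0.095 ]
```

The hole is now uniformly dark, so both holes are in line, at camera position (0.571,-0.079). I'll move the bolt above it and lower to about 15 mm over the plate.

{"api": "play_rows", "payload": {"commands": [{"travel": [0.13,0,0],"delta_rot": [0,0,0],"gripper": -1},{"travel": [0.13,0,0.15],"delta_rot": [0,0,0],"gripper": -1},{"travel": [0.13,0,0.32],"delta_rot": [0,0,0],"gripper": -1},{"travel": [0.13,0,0.32],"delta_rot": [0,0,0],"gripper": -1},{"travel": [0.13,0,0.32],"delta_rot": [0,0,0],"gripper": -1}]}}

```text
clock: 23.92
tool_pos: [0.5697, -0.0796, 0.1677]
eef_rot: [0.672, 0.74, 0.0, 0.0]
contact_force: [-0.2, 0.4, -0.9]
opening: 0.217
```

```bash
python3 - <<'E'
from m import *
S=state(); s=snap('wrist'); M=R.from_quat(S['eef_rot']).as_matrix()
end=np.array(S['tool_pos'])+M[:,2]*.0503; print('end',end,'hole px pred',proj(s,[.5709,-.0797,.095]),'end px',proj(s,end))
cv2.imwrite('pics/w11.png',cv2.resize(s['color'][175:265,200:320,::-1],(800,600),interpolation=cv2.INTER_CUBIC))
E
```

```text
t 23.925 tcp [ 0.5697 -0.0796  0.1677] q [-0.082  0.732  0.243  1.802 -0.273  0.639  0.417] F [-0.2  0.4 -0.9] M [-0.1   0.09  0.03] open 0.217
[[-0.096, 0.995, 0.001], [0.995, 0.096, 0.0], [-0.0, 0.001, -1.0]]
end [ 0.5698 -0.0796  0.1174] hole px pred [258.5424 205.6588] end px [257.1583 216.0557]
```

View pics/w11.png

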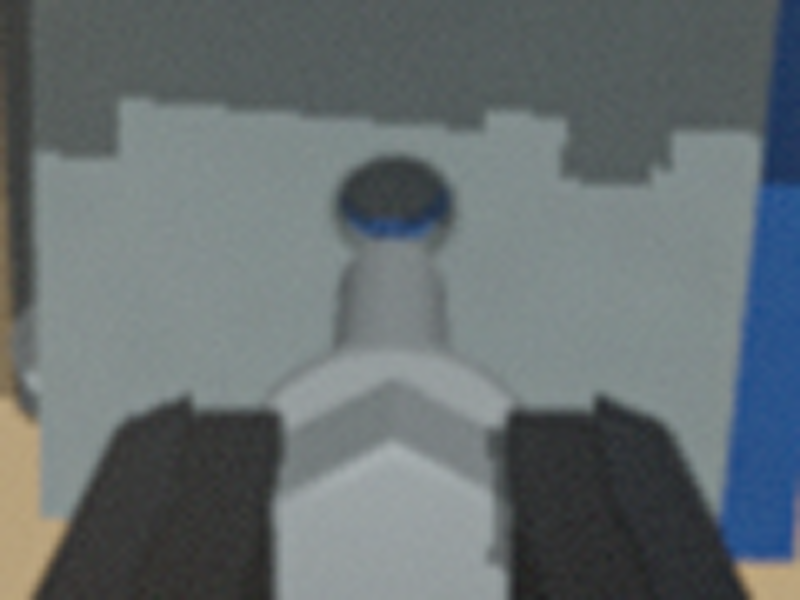

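The shank (centre x≈392) lines up with the hole (centre x≈393). In y it is about 1 mm too far. I'll correct that and lower gently.

{"api": "play_rows", "payload": {"commands": [{"travel": [-0.008,0,0.05],"delta_rot": [0,0,0],"gripper": -1},{"travel": [-0.008,0,0.1],"delta_rot": [0,0,0],"gripper": -1},{"travel": [-0.008,0,0.13],"delta_rot": [0,0,0],"gripper": -1},{"travel": [-0.008,0,0.16],"delta_rot": [0,0,0],"gripper": -1},{"travel": [-0.008,0,0.18],"delta_rot": [0,0,0],"gripper": -1},{"travel": [-0.008,0,0.2],"delta_rot": [0,0,0],"gripper": -1},{"travel": [-0.008,0,0.2],"delta_rot": [0,0,0],"gripper": -1}]}}

```text
clock: 24.85
tool_pos: [0.5693, -0.081, 0.1368]
eef_rot: [0.673, 0.74, -0.0, -0.0]
contact_force: [-0.7, -0.0, -0.4]
opening: 0.226
```

{"api": "play_rows", "payload": {"commands": [{"travel": [0,0,0.02],"delta_rot": [0,0,0],"gripper": -1},{"travel": [0,0,0.04],"delta_rot": [0,0,0],"gripper": -1},{"travel": [0,0,0.06],"delta_rot": [0,0,0],"gripper": -1},{"travel": [0,0,0.08],"delta_rot": [0,0,0],"gripper": -1},{"travel": [0,0,0.1],"delta_rot": [0,0,0],"gripper": -1},{"travel": [0,0,0.1],"delta_rot": [0,0,0],"gripper": -1}]}}

```text
clock: 25.6
tool_pos: [0.5692, -0.081, 0.1217]
eef_rot: [0.673, 0.74, -0.0, -0.0]
contact_force: [-0.8, 0.7, -2.6]
opening: 0.22
```

{"api": "play_rows", "payload": {"commands": [{"travel": [0,0,0.03],"delta_rot": [0,0,0],"gripper": -1},{"travel": [0,0,0.06],"delta_rot": [0,0,0],"gripper": -1},{"travel": [0,0,0.09],"delta_rot": [0,0,0],"gripper": -1},{"travel": [0,0,0.11],"delta_rot": [0,0,0],"gripper": -1},{"travel": [0,0,0.13],"delta_rot": [0,0,0],"gripper": -1},{"travel": [0,0,0.135],"delta_rot": [0,0,0],"gripper": -1},{"travel": [0,0,0.135],"delta_rot": [0,0,0],"gripper": -1}]}}

```text
clock: 26.48
tool_pos: [0.5694, -0.0811, 0.1017]
eef_rot: [0.673, 0.74, 0.0, 0.0]
contact_force: [-0.2, -0.6, -0.2]
opening: 0.225
```

{"api": "play_rows", "payload": {"commands": [{"travel": [0,0,0.007],"delta_rot": [0,0,0],"gripper": -1},{"travel": [0,0,0.007],"delta_rot": [0,0,0],"gripper": -1},{"travel": [0,0,0.004],"delta_rot": [0,0,0],"gripper": -0.3},{"travel": [0,0,0],"delta_rot": [0,0,0],"gripper": -0.1},{"travel": [0,0,0],"delta_rot": [0,0,0],"gripper": -0.1},{"travel": [0,0,-0.1],"delta_rot": [0,0,0],"gripper": -0.1},{"travel": [0,0,-0.4],"delta_rot": [0,0,0],"gripper": -0.1},{"travel": [0,0,-0.8],"delta_rot": [0,0,0],"gripper": -0.1},{"travel": [0,0,-0.8],"delta_rot": [0,0,0],"gripper": -0.1}]}}

```text
clock: 27.6
tool_pos: [0.5726, -0.082, 0.2272]
eef_rot: [0.673, 0.74, 0.003, 0.004]
contact_force: [-0.6, 0.3, -1.2]
opening: 0.451
```

{"api": "play_rows", "payload": {"commands": [{"travel": [-0.4,0,0],"delta_rot": [0,0,0],"gripper": -0.1},{"travel": [-0.6,0,0],"delta_rot": [0,0,0],"gripper": -0.1},{"travel": [-0.6,0,0],"delta_rot": [0,0,0],"gripper": -0.1},{"travel": [-0.6,0,0],"delta_rot": [0,0,0],"gripper": -0.1}]}}

```text
clock: 28.1
tool_pos: [0.5777, -0.169, 0.2213]
eef_rot: [0.672, 0.74, 0.0, -0.001]
contact_force: [0.3, -0.2, 0.4]
opening: 0.451
```

```bash
python3 - <<'E'
from m import *
state(); s=snap('wrist'); t=snap('scene')
p=proj(s,[.571,-.08,.1]); x,y=map(int,p); yy,xx=np.mgrid[:384,:512]
z=[at_depth(s,(u,v)) for u in range(x-14,x+15) for v in range(max(y-16,0),y+17)]; z=np.array(z)
k=z[:,2]>.1045; print('head top z',np.median(z[k,2]),'xy',z[k,:2].mean(0),k.sum(),'plate z',np.median(z[z[:,2]<.0985,2]))
w=(z[:,2]<.1045)&(z[:,2]>.0962); print('washer',np.median(z[w],0),w.sum())
A=cv2.resize(s['color'][max(y-40,0):y+40,x-50:x+50,::-1],(400,320),interpolation=cv2.INTER_CUBIC)
B=cv2.resize(t['color'][180:280,110:270,::-1],(512,320),interpolation=cv2.INTER_CUBIC)
cv2.imwrite('pics/fin.png',np.vstack([np.hstack([A,np.zeros((320,112,3),np.uint8)]),B])[:600])
E
```

```text
t 28.1 tcp [ 0.5777 -0.169   0.2213] q [ 0.059  0.692  0.265  1.67  -0.235  0.812  0.526] F [ 0.3 -0.2  0.4] M [-0.02  0.08 -0.01] open 0.451
[[-0.096, 0.995, -0.001], [0.995, 0.096, 0.002], [0.002, -0.001, -1.0]]
head top z 0.11074518694332014 xy [ 0.5706 -0.0814] 491 plate z 0.09691302017942041
washer [ 0.57   -0.08    0.0979] 292
```

No more pictures can be viewed, so I'll check numerically: head-top plane tilt, drift handle height and uprightness, punch.

```bash
python3 - <<'E'
from m import *
s=snap('wrist')
p=proj(s,[.571,-.08,.1]); x,y=map(int,p)
z=np.array([at_depth(s,(u,v)) for u in range(x-14,x+15) for v in range(y-16,y+17)])
k=z[z[:,2]>.1085]; A=np.c_[k[:,:2]-k[:,:2].mean(0),np.ones(len(k))]; c,res,_,_=np.linalg.lstsq(A,k[:,2],rcond=None); print('head plane slope,z',c,'n',len(k),'rms',np.sqrt(res/len(k)),'ext',np.ptp(k[:,:2],0),'mid',(k[:,:2].max(0)+k[:,:2].min(0))/2)
far=np.array([at_depth(s,(u,v)) for u in range(x-35,x+36,3) for v in range(y+20,y+30,2)]); print('plate z',np.median(far[:,2]))
t=snap('scene'); c,st=redcen(t,(156,249),22); print('drift red scene',c,st,'start was 155.99 247.1 [152 237 10 21 142]')
t2=snap('top'); c,st=redcen(t2,(374,162),14); print('top',c,st,'start 374.26 160.67 27')
for n,q in(('scene',t),('top',t2)):
    a=cv2.imread(f'pics/{n}0.png')[:,:,::-1].astype(int); d=abs(q['color'].astype(int)-a).sum(2)
    pp=proj(q,[.468,-.355,.12]).astype(int); print(n,'punch diff px',(d[pp[1]-14:pp[1]+14,pp[0]-10:pp[0]+10]>90).sum())
E
```

```text
head plane slope,z [ 0.0166 -0.116   0.1117] n 492 rms [0.0164] ext [0.02  0.022] mid [ 0.57   -0.0819]
plate z 0.09529731375862202
drift red scene [154.044  248.3846] [151 238   7  20  91] start was 155.99 247.1 [152 237 10 21 142]
top [377. 159.] [377 159   1   1   1] start 374.26 160.67 27
scene punch diff px 10
top punch diff px 48
```

Part of that view is blocked or shaded by the arm. I'll back off and recheck.

{"api": "play_rows", "payload": {"commands": [{"travel": [0,-0.2,-0.4],"delta_rot": [0,0,0],"gripper": -0.1},{"travel": [0,-0.6,-0.6],"delta_rot": [0,0,0],"gripper": -0.1},{"travel": [0,-0.8,-0.6],"delta_rot": [0,0,0],"gripper": -0.1},{"travel": [0,-0.8,-0.6],"delta_rot": [0,0,0],"gripper": -0.1},{"travel": [0,-0.8,-0.6],"delta_rot": [0,0,0],"gripper": -0.1}]}}

```text
clock: 28.98
tool_pos: [0.4595, -0.1814, 0.3119]
eef_rot: [0.672, 0.741, 0.0, 0.0]
contact_force: [-0.3, -0.4, -0.0]
opening: 0.454
```

```bash
python3 - <<'E'
from m import *
S={n:snap(n) for n in('wrist','scene','top')}
def pts(s,c,ru,rv): 
    x,y=map(int,proj(s,c)); print('px',x,y); return np.array([at_depth(s,(u,v)) for u in range(x-ru,x+ru+1) for v in range(max(y-rv,0),min(y+rv+1,383))])
for n in('wrist','scene','top'):
    z=pts(S[n],[.571,-.08,.108],12,12); r=np.hypot(z[:,0]-.5705,z[:,1]+.0805); k=z[(r<.009)&(abs(z[:,2]-.1105)<.007)]
    if len(k)>8:
        A=np.c_[k[:,:2]-k[:,:2].mean(0),np.ones(len(k))]; c=np.linalg.lstsq(A,k[:,2],rcond=None)[0]; print(n,'head',len(k),np.median(k[:,2]),'slope',c[:2],'mean',k.mean(0),'std',k[:,2].std())
    q=z[(r>.016)&(r<.03)]; print('plate',np.median(q[:,2]) if len(q) else None, len(q))
for n,g in(('wrist',proj(S['wrist'],[.597,-.34,.12])),('scene',(156,249)),('top',(374,162))):
    try: c,st=redcen(S[n],g,25); print(n,'red',c,st,at_z(S[n],c,.12))
    except Exception as e: print(n,'none')
for l in('drift','bolt','punch'):
    for d in viewer.pinpoint('scene',l)[:2]: print(l,d)
E
```

```text
px 360 93
wrist head 195 0.11080713967182199 slope [ 0.0016 -0.0111] mean [ 0.5705 -0.0804  0.1108] std 0.0007568188535985436
plate 0.09539086603562255 136
px 241 205
scene head 23 0.10931680915804354 slope [-0.1491 -0.0076] mean [ 0.5714 -0.0813  0.1091] std 0.0014373005115725299
plate 0.09442102562293686 143
px 284 172
top head 26 0.1106137955223584 slope [-0.008  -0.0453] mean [ 0.57   -0.0807  0.1106] std 0.0024593366043659487
plate 0.09521557687630877 215
wrist none
scene red [155.4074 247.0444] [151 237  10  21 135] [ 0.5948 -0.3438  0.12  ]
top red [374.6  160.96] [372 159   6   5  25] [ 0.5996 -0.3481  0.12  ]
drift {'at': [298.9, 207.3], 'conf': 0.46}
drift {'at': [384.5, 195.6], 'conf': 0.43}
bolt {'at': [239.6, 225.2], 'conf': 0.47}
punch {'at': [78.5, 302.7], 'conf': 0.52}
punch {'at': [297.8, 158.8], 'conf': 0.25}
```

```bash
python3 -c "
from plant import r
print(r.finish_job())"
```

```text
the job is handed in; nothing more can be done
None
```

I handed the job in at about 29 s of the 72 s allowed. No verdict came back. The bolt is in both holes with its washer down on the base plate, and the drift is back in its own hole in the block.

- **Levering:** The camera and depth map showed the foot hole about 7 mm toward -x. I put the drift's tip through the gap and worked it down while easing it to -x. The wrist force never read more than about 10 N sideways and 7 N upward. I stopped when the vertical force rose as the collar reached the plate.
- **After pulling the drift:** The bolt hole looked evenly dark, so the two holes were in line.
- **Drift back in the block:** It stood upright with its collar down, and its handle was within about a pixel of where it started in two cameras.
- **Bolt:** I gripped it by its flats and lowered it without contact force. The final wrist depth check put the head top 15.4 mm above the plate (15.5 mm is ideal). Head tilt was about 0.01 rad, and the bolt was within about 1 mm of the hole centre.

**Checks that disagreed or are missing:**
- One earlier tilt fit (0.116) was spoiled by stray points, and the scene camera's fit (0.15) rested on only 23 pixels. I relied on the wrist camera's 195-pixel fit; the top camera's coarse fit gave 0.045.
- An early drift check was unreliable because the arm was in the way, and it agreed once I backed off.
- The picture limit stopped a last visual look.
- The punch check was inconclusive: the top-view difference was done while the arm blocked the view, and I did not repeat it. I never moved near the punch on purpose.

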